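Make up two probe calibration kits

TASK

Make up two pH probe calibration kits from the four loose white buffer bottles standing in front of the glass vessel (not from the bottles grouped at the left end of the bench): the red tray gets the red-capped bottle and one yellow-capped bottle, the blue tray gets the blue-capped bottle and the other yellow-capped one. Stand each bottle upright on the floor of a compartment of its own, and leave the petri dish, the tape and the carton where they are.

Things in the scene. Friction and masses are not known exactly. Their poses are not given: they have to be found in the camera images.
- red_buffer: white plastic bottle, round body 47 mm across, 94 mm tall, with a red screw cap and a red band round the label; starts upright in front of the tall glass vessel, a fixed apparatus about 0.5 m high whose front is some 80 to 110 mm behind the bottles (farther right stands a tall cabinet). Origin: centre of its underside, z up. About 0.1 to 0.2 kg; grasp the body or cap across from above.
- blue_buffer: white plastic bottle, round body 47 mm across, 94 mm tall, with a blue screw cap and a blue band round the label; starts upright in front of the tall glass vessel, a fixed apparatus about 0.5 m high whose front is some 80 to 110 mm behind the bottles (farther right stands a tall cabinet). Origin: centre of its underside, z up. About 0.1 to 0.2 kg; grasp the body or cap across from above.
- yellow_buffer_a: white plastic bottle, round body 47 mm across, 94 mm tall, with a yellow screw cap and a yellow band round the label; starts upright in front of the tall glass vessel, a fixed apparatus about 0.5 m high whose front is some 80 to 110 mm behind the bottles (farther right stands a tall cabinet). Origin: centre of its underside, z up. About 0.1 to 0.2 kg; grasp the body or cap across from above. One of two identical ones; either may go into either tray.
- yellow_buffer_b: white plastic bottle, round body 47 mm across, 94 mm tall, with a yellow screw cap and a yellow band round the label; starts upright in front of the tall glass vessel, a fixed apparatus about 0.5 m high whose front is some 80 to 110 mm behind the bottles (farther right stands a tall cabinet). Origin: centre of its underside, z up. About 0.1 to 0.2 kg; grasp the body or cap across from above. One of two identical ones; either may go into either tray.
- red_tray: red plastic tray, 70 x 137 x 16 mm, with two compartments. Its origin: centre of its underside, z up. Floor 4 mm thick, walls 3 mm thick and 16 mm high above the table, the two square compartments 64 x 64 mm, open above, side by side along the tray's y, centred at x = 0 and y = -33.5 and +33.5 mm. Fixed to the table.
- blue_tray: blue plastic tray, 70 x 137 x 16 mm, with two compartments. Its origin: centre of its underside, z up. Floor 4 mm thick, walls 3 mm thick and 16 mm high above the table, the two square compartments 64 x 64 mm, open above, side by side along the tray's y, centred at x = 0 and y = -33.5 and +33.5 mm. Fixed to the table.
- petri: shallow round clear dish with pink contents, 60 mm across, 15 mm high. Origin: centre of its underside. Not part of a kit; loose, to be left where it is.
- tape: roll of beige tape lying flat, 92 mm across, 25 mm high. Origin: centre of its underside. Not part of a kit; loose, to be left where it is.
- carton: small brown cardboard carton, 60 (x) x 85 (y) x 45 mm. Origin: centre of its underside. Not part of a kit; loose, to be left where it is.
Things that resemble listed ones, but are neither listed nor needed, are in the scene too. Leave any purple look-alike of the red_buffer alone.

How it is judged:
By the outcome, as a careful person would: the job done as asked, in the order asked, and still so for the second after the job is handed in, with the robot touching nothing.
It also fails if it takes over 128 s, if anything falls off the work surface, if the arm or the gripper's body presses on something with over 40 N, if the wrist force passes 120 N, or if a joint passes its speed limit or range.

ROBOT

A 6-joint arm with a two-finger parallel gripper is mounted at the origin on a cart in front of the work surface, level with it; the furniture and walls round the work are solid. World frame = base frame: x ahead of the robot, y to its left, z up, the work surface at z = 0. Lengths are in m, angles in rad, forces in N, time in s.
With the tool pointing down it reaches from about 0.25 to 0.775 m from the base axis. Payload 4 kg.
Tool frame: the origin (TCP) lies between the finger pads; the fingertips stand 14 mm ahead of it and the grasp point (between the pads) lies 5 mm behind it (tip_reach is the distance from the TCP to the fingertips, in m); z points along the fingers, y is the line along which they close (so a half turn about z gives the same grasp; the last joint's range is limited). The gripper opens to 94 mm and grips with 3 to 60 N. Pads are 16 mm wide; open, the fingers measure 119 mm over their backs; the gripper's body (75 mm by 177 mm) begins 78 mm behind the grasp point.
Start: joints at [-1.386, 0.087, 1.371, -0, 1.684, -0.103], TCP at [0.156, -0.527, 0.191] pointing down, gripper open.
Joint ranges: [-3.1, 3.1], [-0.76, 2.03], [0.27, 2.55], [-1.08, 4.22], [0.17, 2.65], [-2.57, 2.57]. Speed limits (rad/s): [2.79, 2.79, 3.14, 3.14, 3.14, 3.14].

INTERFACE

Orientations are given as [roll, pitch, yaw] about the fixed x, y, z axes, in that order (R = Rz(yaw) Ry(pitch) Rx(roll)).
In Python, from bench import * gives the robot as it stands. The module is installed in compiled form; this text tells all that it offers.
- The arm moves only by the tool servo_tool, never from a script. Its argument "targets" is a list of rows, each a list of 4 numbers: the shift along the tool's x, y, z in cm, then the turn about the tool's z in degrees. A call has 1 to 8 rows; each row is the pose to reach, as a shift and turn from the pose commanded when the call began, along the tool's axes at that moment; what a row does not reach only later rows make up. A row lasts 1/8 s, in which the tool goes at most 62.5 mm and 10.7 degrees, less where a joint would pass 70% of its speed; a pose out of reach is approached as far as the arm can. A call with a gripper value outside its range is refused whole. "claw" is the closure in counts, from 0 (fully open) to 255 (shut), set as the call begins (left out, the last holds). The fingers move at their own pace and stop on an object; the grip force is fixed at half the most. Time passes only in rows, so rows that repeat a pose let the fingers close. It gives the time, the measured TCP pose, the force, the opening and the grip force at its end, in the units of the state.
- get_obs(): the state, without advancing time (a new reading comes with each control period).
- snapshot(name): name is "side" or "top"; returns the picture (420x560x3 uint8, blue, green, red); there is no depth.
- camera_model(name): a dict with "camera_matrix" (3x3 intrinsics, pixels), "camera_from_world" (4x4, takes a point from world to camera coordinates). Camera axes: x right, y up, looking along -z (the intrinsics and any distortion apply to the point x, -y, -z); pixel columns grow to the right and rows downward; lengths in m; the calibration is good to about 2 mm. A picture is of the moment at which its call begins. camera_model takes no time and is no camera call.
- close_job(): hands the job in; it is judged then, once.
The state is a dict: "time": time; "joint_positions": joint angles; "qvel": joint speeds; "joint_torque": joint torques, N m; "tool_pos": TCP position; "ee_rot": TCP orientation; "wrist_force": force on the tool from outside, world axes, zero at the start; "wrist_torque": the same for the moment, N m; "width": finger opening in m; "finger_force": force on a finger pad.
Only numpy, scipy, OpenCV 4.12 (cv2) and the standard library are available. Lean on these libraries where they do the work, as an engineer would, in place of code of your own. Each camera call takes 0.05 s, during which the arm holds its last target. There are 200 camera calls.

## Working session

There is one attempt and no reset: what is moved stays moved. The work goes in short steps, Python scripts to look and compute and a tool call to move; the robot and the scene stay as the last step left them, time stands still between calls to the robot, and variables do not carry over. Pictures are saved under pics/ and viewed, at most 14 in all, crops included, and the job is handed in when it is done.

Besides the shell and the picture viewer there is one more tool, called after "Emit:" as name(argument=value, ...) on one line, values as JSON. servo_tool: Moves the arm, as the interface text tells. Its arguments: {"type":"object","properties":{"targets":{"type":"array"},"claw":{"type":"number"}},"required":["targets"]}

```bash
mkdir -p pics; cat > h.py <<'E'
from bench import *
import numpy as np, cv2
def ray(n,u,v):
    m=camera_model(n);K=np.array(m["camera_matrix"]);T=np.array(m["camera_from_world"])
    d=np.linalg.inv(K)@[u,v,1.]; d=np.array([d[0],-d[1],-d[2]])
    R=T[:3,:3]; return -R.T@T[:3,3], R.T@d
def onz(n,u,v,z):
    c,d=ray(n,u,v); return (c+d*(z-c[2])/d[2])
def proj(n,p):
    m=camera_model(n);K=np.array(m["camera_matrix"]);T=np.array(m["camera_from_world"])
    q=T[:3,:3]@np.array(p)+T[:3,3]; w=K@[q[0],-q[1],-q[2]]; return w[:2]/w[2]
def tri(n1,p1,n2,p2):
    a,d=ray(n1,*p1);b,e=ray(n2,*p2)
    s=np.linalg.lstsq(np.c_[d,-e],b-a,rcond=None)[0]
    x,y=a+s[0]*d,b+s[1]*e; return (x+y)/2,np.linalg.norm(x-y)
E
python3 - <<'E'
from h import *
for n in("side","top"):
    cv2.imwrite(f"pics/{n}0.png",snapshot(n)); m=camera_model(n); print(n,m.keys(),np.round(m["camera_matrix"],1).tolist(),ray(n,280,210))
o=get_obs();print(o)
E
```

```text
side dict_keys(['camera_matrix', 'camera_from_world']) [[477.8, 0.0, 277.4], [0.0, 477.8, 216.8], [0.0, 0.0, 1.0]] (array([0.44725215, 1.03257672, 0.86211643]), array([ 0.06528102, -0.74150988, -0.66793381]))
top dict_keys(['camera_matrix', 'camera_from_world']) [[380.1, 0.0, 278.2], [0.0, 380.1, 214.2], [0.0, 0.0, 1.0]] (array([0.46276271, 0.13043759, 1.07313737]), array([ 7.17361751e-02, -6.13546062e-04, -9.97496255e-01]))
{'time': 0.1, 'joint_positions': array([-1.38610697e+00,  8.78983537e-02,  1.37209414e+00, -4.75784389e-05,
        1.68357010e+00, -1.03118143e-01]), 'qvel': array([-8.33227017e-05, -7.03805491e-04, -4.82370873e-03, -3.64113725e-04,
        1.48375818e-03,  2.09909631e-04]), 'joint_torque': array([ 1.34020214e-03, -3.41254628e+01, -3.03301156e+01,  7.20328954e-02,
        3.04137950e-02, -9.02491138e-05]), 'tool_pos': array([ 0.15599272, -0.52688097,  0.19031635]), 'ee_rot': array([-3.13962831e+00, -1.55741678e-04,  2.87802041e-01]), 'wrist_force': array([ 0.5085581 , -0.71082779, -0.02386661]), 'wrist_torque': array([ 0.04179178, -0.03203411,  0.02340142]), 'finger_force': 0.0, 'width': 0.09378844688699305}
```

View pics/side0.png

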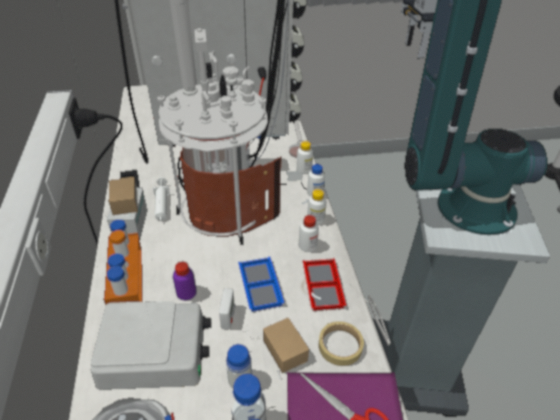

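View pics/top0.png

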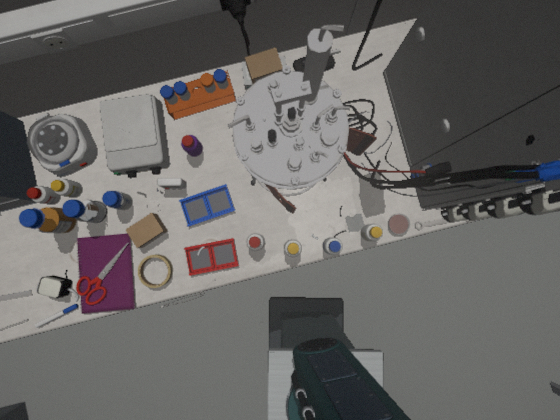

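The side view shows the loose bottles' caps at about (309,222) red, (318,197) yellow, (317,170) blue and (305,147) yellow. In the top view they are at (255,241), (292,248), (334,246) and (374,232).

Things that could be mistaken for them, in top-view pixels:
- **Purple bottle with a red cap:** (192,146).
- **Rack bottles, blue and orange caps:** (168,92) to (221,75).
- **Bottles at the left end:** red (35,194), yellow (58,186), blue (32,218), (73,208) and (112,199).

By the description I choose the four in front of the vessel. There is also a small glint in the red tray, so I'll check both in close crops.

```bash
python3 - <<'E'
from h import *
t=cv2.imread("pics/top0.png");s=cv2.imread("pics/side0.png")
a=cv2.resize(t[175:285,170:420],(800,352),interpolation=cv2.INTER_CUBIC)
b=cv2.resize(s[130:320,220:370],(0,0),fx=1.6,fy=1.3)
cv2.imwrite("pics/c1.png",a); cv2.imwrite("pics/c2.png",cv2.resize(s[135:320,225:365],(450,595),interpolation=cv2.INTER_CUBIC))
def caps(n,img,box):
    u0,v0,u1,v1=box; h=cv2.cvtColor(img,cv2.COLOR_BGR2HSV)
    for nm,rs in dict(red=[(0,6),(174,180)],yel=[(18,32)],blue=[(105,125)]).items():
        m=sum(cv2.inRange(h,(l,110,60),(r,255,255)) for l,r in rs); k=np.zeros_like(m);k[v0:v1,u0:u1]=m[v0:v1,u0:u1]
        N,L,st,c=cv2.connectedComponentsWithStats(k)
        for i in range(1,N):
            if st[i,4]>25: print(n,nm,st[i].tolist(),np.round(c[i],1))
caps("top",t,(165,175,420,290)); caps("side",s,(225,130,370,320))
E
```

```text
top red [249, 237, 11, 11, 89] [254.1 241.7]
top red [184, 238, 54, 37, 678] [210.7 257. ]
top yel [370, 227, 12, 11, 101] [375.6 231.7]
top yel [288, 243, 11, 11, 92] [292.7 248.2]
top blue [180, 185, 55, 41, 650] [206.  204.7]
top blue [330, 241, 10, 11, 84] [334.5 245.9]
side red [304, 215, 12, 12, 108] [309.2 220.8]
side red [303, 259, 43, 51, 879] [324.8 283.6]
side yel [301, 141, 10, 9, 77] [305.3 145.2]
side yel [312, 189, 12, 11, 107] [317.6 194.2]
side blue [312, 164, 10, 10, 82] [316.6 168.6]
side blue [239, 257, 45, 54, 909] [261.4 283.5]
```

View pics/c1.png

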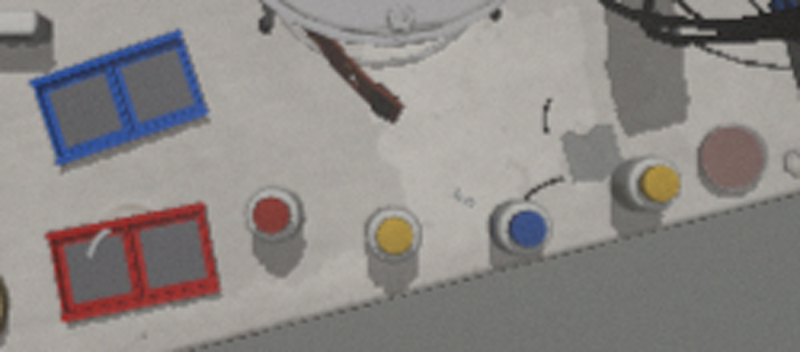

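View pics/c2.png

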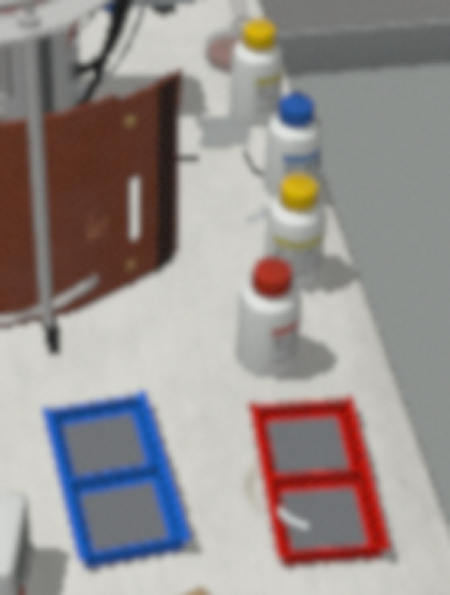

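```bash
cat >> h.py <<'E'
def mask(img,nm):
    h=cv2.cvtColor(img,cv2.COLOR_BGR2HSV)
    return sum(cv2.inRange(h,(l,110,60),(r,255,255)) for l,r in dict(red=[(0,6),(174,180)],yel=[(18,32)],blue=[(105,125)])[nm])
E
python3 - <<'E'
from h import *
t=cv2.imread("pics/top0.png");s=cv2.imread("pics/side0.png")
for nm,a,b in [("red",(254.1,241.7),(309.2,220.8)),("yA",(292.7,248.2),(317.6,194.2)),("blue",(334.5,245.9),(316.6,168.6)),("yB",(375.6,231.7),(305.3,145.2))]:
    p,e=tri("top",a,"side",b); print(nm,p.round(4),round(e,4), "base-plane check",onz("top",*a,.093).round(4))
for nm,bt,bs in [("red",(184,238,54,37),(303,259,43,51)),("blue",(180,185,55,41),(239,257,45,54))]:
    cs={}
    for n,img,(u,v,w,h) in [("top",t,bt),("side",s,bs)]:
        m=mask(img,nm);k=np.zeros_like(m);k[v:v+h,u:u+w]=m[v:v+h,u:u+w]
        c=max(cv2.findContours(k,cv2.RETR_EXTERNAL,cv2.CHAIN_APPROX_NONE)[0],key=cv2.contourArea)
        pts=np.array([onz(n,*p[0],.016)[:2] for p in c]);r=cv2.minAreaRect((pts*1000).astype(np.float32))
        print(nm,n,np.round(r[0],1),np.round(r[1],1),round(r[2],1))
        hull=cv2.convexHull(c);q=cv2.approxPolyN(hull,4)[0] if hasattr(cv2,'approxPolyN') else cv2.boxPoints(cv2.minAreaRect(c))
        cs[n]=q.reshape(-1,2)
    # match corners by projected xy
    for a in cs["top"]:
        w=onz("top",*a,.016); b=min(cs["side"],key=lambda b:np.linalg.norm(onz("side",*b,.016)-w))
        p,e=tri("top",a,"side",b);print("  corner",p.round(4),round(e,4))
print("petri",onz("top",398,224,.01),"flap tip",onz("top",293,210,.2),onz("top",293,210,.3))
E
```

```text
red [0.4505 0.1963 0.0819] 0.0004 base-plane check [0.4508 0.1956 0.093 ]
yA [0.4349 0.0958 0.0825] 0.0001 base-plane check [0.4352 0.0962 0.093 ]
blue [ 0.4422 -0.0128  0.0817] 0.0003 base-plane check [ 0.4423 -0.0111  0.093 ]
yB [ 0.48   -0.1195  0.0822] 0.0001 base-plane check [ 0.4799 -0.1168  0.093 ]
red top [408.  319.7] [ 78. 138.] 11.9
red side [406.3 328.7] [ 77.4 142.5] 11.8
  corner [0.384  0.2451 0.0087] 0.0012
  corner [0.3532 0.3823 0.003 ] 0.0033
  corner [0.4303 0.3978 0.0047] 0.0048
  corner [0.4595 0.2604 0.0084] 0.0001
blue top [551.4 334.1] [ 77.7 135.3] 19.8
blue side [548.4 343.5] [ 77.1 143.2] 20.1
  corner [0.5374 0.2587 0.0107] 0.0008
  corner [0.4899 0.3881 0.0042] 0.0036
  corner [0.5636 0.4155 0.0039] 0.0028
  corner [0.6107 0.2856 0.0093] 0.0007
petri [ 0.50350872 -0.20037905  0.01      ] flap tip [0.52587412 0.09997049 0.2       ] [0.518646   0.10345987 0.3       ]
```

```bash
python3 - <<'E'
from h import *
t=cv2.imread("pics/top0.png");s=cv2.imread("pics/side0.png")
for nm,bt,bs in [("red",(184,238,54,37),(303,259,43,51)),("blue",(180,185,55,41),(239,257,45,54))]:
    for n,img,(u,v,w,h) in [("top",t,bt),("side",s,bs)]:
        m=mask(img,nm);k=np.zeros_like(m);k[v:v+h,u:u+w]=m[v:v+h,u:u+w]
        k=cv2.copyMakeBorder(k,0,0,0,0,0)
        cs,hi=cv2.findContours(k,cv2.RETR_CCOMP,cv2.CHAIN_APPROX_NONE)
        for c,hh in zip(cs,hi[0]):
            if hh[3]>=0 and cv2.contourArea(c)>80:
                pts=np.array([onz(n,*p[0],.004)[:2] for p in c]);r=cv2.minAreaRect((pts*1000).astype(np.float32)); print(nm,n,np.round(r[0],1),np.round(r[1],1),round(r[2],1))
E
```

```text
red top [405. 353.] [64.1 57.3] 11.9
red top [415.5 287. ] [58.6 57.4] 11.9
red side [403.2 355. ] [61.3 55.1] 12.0
red side [415.  288.5] [57.3 54.9] 12.2
blue top [540.5 366.5] [58.4 57.9] 19.8
blue top [562.9 303.6] [57.6 58. ] 19.2
blue side [539.8 369. ] [55.6 54.6] 19.3
blue side [562.6 305.8] [56.4 54.2] 19.4
```

```bash
python3 - <<'E'
from h import *
p,e=tri("top",(253,181),"side",(240,241));print("leg",p,e)
print("leg z0",onz("side",240,243,0))
for u,v in[(290,130),(232,140),(258,182),(290,190),(232,120)]: print(u,v,onz("top",u,v,.42).round(3))
print("flap side", *[onz("top",u,v,.15).round(3) for u,v in[(293,210),(270,185),(260,180)]])
E
```

```text
leg [0.62004839 0.20711771 0.00343882] 0.002464462153289816
leg z0 [ 6.18334337e-01  2.10845552e-01 -1.11022302e-16]
290 130 [0.65  0.114 0.42 ]
232 140 [0.631 0.215 0.42 ]
258 182 [0.558 0.169 0.42 ]
290 190 [0.545 0.113 0.42 ]
232 120 [0.667 0.216 0.42 ]
flap side [0.529 0.098 0.15 ] [0.59  0.155 0.15 ] [0.602 0.18  0.15 ]
```

```bash
cat > go.py <<'E'
import sys
from h import *
from scipy.spatial.transform import Rotation as Ro
o=get_obs();p=np.array(o["tool_pos"]);R=Ro.from_euler("xyz",o["ee_rot"]).as_matrix();R=Ro.from_euler("xyz",[np.pi,0,o["ee_rot"][2]]).as_matrix()
yaw=o["ee_rot"][2]
print("t",round(o["time"],2),"p",p.round(4),"rot",np.round(o["ee_rot"],3),"w",round(o["width"],4),"f",round(float(np.linalg.norm(o["wrist_force"])),1),"ff",round(o["finger_force"],1),"j6",round(o["joint_positions"][5],2))
for a in sys.argv[1:]:
    x,y,z,w=map(float,a.split(","))
    print(a,"->",(R.T@(np.array([x,y,z])-p)*100).round(2), "turn",round(-(w-np.degrees(yaw)),1))
E
python3 go.py .4505,.196,.19,16.5
```

```text
t 0.1 p [ 0.156  -0.5269  0.1903] rot [-3.14  -0.     0.288] w 0.0938 f 0.9 ff 0.0 j6 -0.1
.4505,.196,.19,16.5 -> [ 4.876e+01 -6.096e+01  3.000e-02] turn -0.0
```

Emit:
servo_tool(targets=[[48.8,-61,0,0],[48.8,-61,0,0],[48.8,-61,0,0],[48.8,-61,0,0],[48.8,-61,0,0],[48.8,-61,0,0],[48.8,-61,0,0],[48.8,-61,0,0]], claw=0)

```text
time: 1.1
tool_pos: [0.3449, -0.0624, 0.1912]
ee_rot: [3.141, -0.001, 0.287]
wrist_force: [0.8, -0.8, -0.6]
width: 0.0937
finger_force: 0.0
```

```bash
python3 go.py .4505,.196,.19,16.5
```

```text
t 1.1 p [ 0.3449 -0.0624  0.1912] rot [ 3.141e+00 -1.000e-03  2.870e-01] w 0.0937 f 1.3 ff 0.0 j6 0.94
.4505,.196,.19,16.5 -> [ 17.45 -21.79   0.12] turn -0.0
```

Emit:
servo_tool(targets=[[17.5,-21.8,0.1,0],[17.5,-21.8,0.1,0],[17.5,-21.8,0.1,0],[17.5,-21.8,0.1,0],[17.5,-21.8,0.1,0],[17.5,-21.8,0.1,0],[17.5,-21.8,0.1,0]])

```text
time: 1.98
tool_pos: [0.4502, 0.1936, 0.1899]
ee_rot: [3.141, 0.001, 0.287]
wrist_force: [-0.3, 0.5, 0.4]
width: 0.0939
finger_force: 0.0
```

```bash
python3 go.py .4505,.196,.045,16.5; python3 -c "
from h import *
a=snapshot('top')[180:300,160:320];b=snapshot('side')[120:320,230:390]
cv2.imwrite('pics/v1.png',np.hstack([cv2.resize(a,(400,300)),cv2.resize(b,(300,375))[:300]]))"
```

```text
t 1.98 p [0.4502 0.1936 0.1899] rot [3.141e+00 1.000e-03 2.870e-01] w 0.0939 f 0.7 ff 0.0 j6 1.57
.4505,.196,.045,16.5 -> [ 0.09 -0.23 14.49] turn -0.0
```

View pics/v1.png

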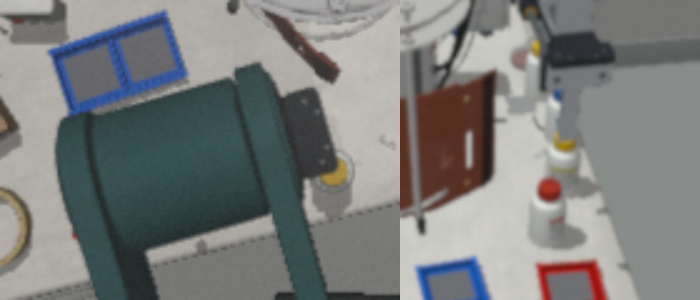

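The side crop shows the open gripper above the red bottle (cap at crop 548,187). The finger tip is at about (570,130), so I'll check that offset by projecting the TCP.

```bash
python3 -c "
from h import *
o=get_obs()
f=lambda p:((proj('side',p)-[230,120])*1.875+[400,0]).round(0)
for dy in(-.053,0,.053): print(f([.4502+dy*.284*-1,.1936+dy*.959,.176]))
print(f([.4505,.196,.094]),f([.4505,.196,.045]))"
```

```text
[543. 104.]
[553. 131.]
[564. 159.]
[549. 182.] [547. 209.]
```

Emit:
servo_tool(targets=[[0.1,-0.2,3,0],[0.1,-0.2,7,0],[0.1,-0.2,11,0],[0.1,-0.2,13.5,0],[0.1,-0.2,14.5,0],[0.1,-0.2,14.5,0]])

```text
time: 2.82
tool_pos: [0.4511, 0.1958, 0.0455]
ee_rot: [3.141, 0.0, 0.287]
wrist_force: [-0.3, -0.5, -0.0]
width: 0.0943
finger_force: 0.0
```

Emit:
servo_tool(targets=[[0,0,0,0],[0,0,0,0],[0,0,0,0],[0,0,0,0],[0,0,0,0],[0,0,0,0],[0,0,0,0],[0,0,0,0]], claw=255)

```text
time: 3.82
tool_pos: [0.4511, 0.1965, 0.0454]
ee_rot: [3.142, -0.0, 0.288]
wrist_force: [-0.1, -1.1, 0.4]
width: 0.0467
finger_force: 30.0
```

Emit:
servo_tool(targets=[[0,0,-2,0],[0,0,-5,0],[0,0,-9,0],[0,0,-13,0],[0,0,-13,0]])

```text
time: 4.45
tool_pos: [0.4531, 0.1972, 0.1787]
ee_rot: [-3.142, -0.007, 0.288]
wrist_force: [0.5, 0.1, -3.1]
width: 0.0465
finger_force: 30.0
```

```bash
python3 go.py .403,.354,.175,102
```

```text
t 4.45 p [0.4531 0.1972 0.1787] rot [-3.142 -0.007  0.288] w 0.0465 f 3.1 ff 30.0 j6 1.58
.403,.354,.175,102 -> [ -0.35 -16.46   0.37] turn -85.5
```

Emit:
servo_tool(targets=[[0,-2,0,-10.5],[0,-4,0,-21],[-0.1,-7,0.2,-32],[-0.2,-9,0.3,-42.5],[-0.3,-11.5,0.3,-53],[-0.3,-14,0.3,-64],[-0.3,-16,0.3,-74.5],[-0.3,-16.5,0.3,-85]])

```text
time: 5.45
tool_pos: [0.3997, 0.3542, 0.169]
ee_rot: [-3.137, 0.002, 1.779]
wrist_force: [0.6, -0.1, -2.4]
width: 0.0462
finger_force: 30.0
```

Emit:
servo_tool(targets=[[0,0,0,0],[0,0,0,0]])

```text
time: 5.7
tool_pos: [0.4009, 0.3532, 0.1708]
ee_rot: [-3.139, 0.001, 1.768]
wrist_force: [-0.1, -0.3, -1.5]
width: 0.0465
finger_force: 30.0
```

```bash
python3 go.py .403,.354,.05,102; python3 -c "
from h import *
a=snapshot('top')[180:300,160:320];b=snapshot('side')[200:360,250:410]
cv2.imwrite('pics/v2.png',np.hstack([cv2.resize(a,(400,400)),cv2.resize(b,(400,400))]))"
```

```text
t 5.7 p [0.4009 0.3532 0.1708] rot [-3.139e+00  1.000e-03  1.768e+00] w 0.0465 f 1.5 ff 30.0 j6 0.42
.403,.354,.05,102 -> [ 0.03  0.22 12.08] turn -0.7
```

View pics/v2.png

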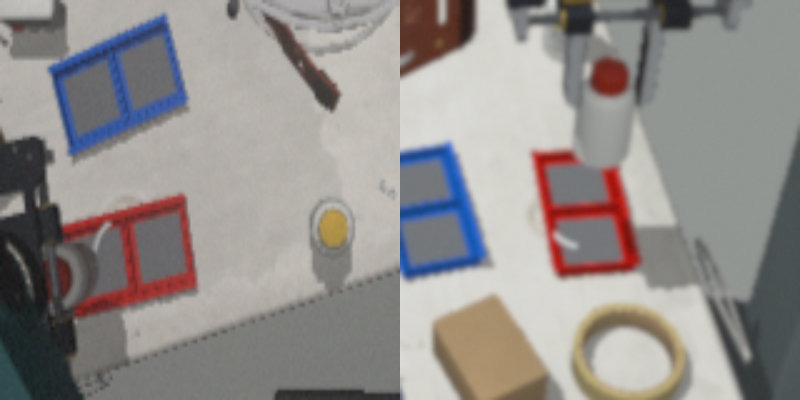

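```bash
python3 -c "
from h import *
t=snapshot('top');s=snapshot('side')
for n,i,(u,v,w,h) in[('top',t,(190,242,22,22)),('side',s,(306,286,24,18))]:
    c=i[v:v+h,u:u+w].astype(int); m=(c.min(2)>150); y,x=np.nonzero(m); print(n,m.sum(),x.min()+u,x.max()+u,y.min()+v,y.max()+v,[onz(n,x.mean()+u,y.mean()+v,z).round(3).tolist() for z in(0,.004,.016,.03)])
    print([(int(a)+u,int(b)+v) for a,b in zip(x,y)])
"
```

```text
top 52 190 209 242 254 [[0.441, 0.362, 0.0], [0.441, 0.361, 0.004], [0.441, 0.358, 0.016], [0.442, 0.355, 0.03]]
[(190, 242), (191, 242), (192, 242), (193, 242), (194, 242), (195, 242), (196, 242), (197, 242), (198, 242), (199, 242), (200, 242), (201, 242), (202, 242), (203, 242), (204, 242), (205, 242), (206, 242), (207, 242), (208, 242), (209, 242), (190, 243), (191, 243), (192, 243), (193, 243), (194, 243), (195, 243), (196, 243), (197, 243), (198, 243), (199, 243), (200, 243), (201, 243), (202, 243), (190, 244), (191, 244), (192, 244), (193, 244), (194, 244), (195, 244), (196, 244), (190, 245), (191, 245), (192, 245), (202, 247), (203, 247), (201, 248), (200, 249), (199, 250), (199, 251), (198, 252), (198, 253), (198, 254)]
side 72 306 320 286 303 [[0.433, 0.357, 0.0], [0.433, 0.361, 0.004], [0.434, 0.37, 0.016], [0.434, 0.381, 0.03]]
[(306, 286), (306, 287), (306, 288), (306, 289), (306, 290), (307, 290), (306, 291), (307, 291), (306, 292), (307, 292), (306, 293), (307, 293), (312, 293), (313, 293), (306, 294), (307, 294), (312, 294), (313, 294), (314, 294), (306, 295), (307, 295), (308, 295), (313, 295), (314, 295), (315, 295), (316, 295), (306, 296), (307, 296), (308, 296), (313, 296), (314, 296), (315, 296), (316, 296), (317, 296), (318, 296), (306, 297), (307, 297), (308, 297), (315, 297), (316, 297), (317, 297), (318, 297), (319, 297), (320, 297), (306, 298), (307, 298), (308, 298), (316, 298), (317, 298), (318, 298), (319, 298), (320, 298), (306, 299), (307, 299), (308, 299), (318, 299), (319, 299), (306, 300), (307, 300), (308, 300), (306, 301), (307, 301), (308, 301), (309, 301), (306, 302), (307, 302), (308, 302), (309, 302), (306, 303), (307, 303), (308, 303), (309, 303)]
```

```bash
python3 -c "
from h import *
for a in[(203,247),(198,254)]:
  for b in[(312.5,293.5),(320,298)]: print(a,b,tri('top',a,'side',b))
print('f',[onz(n,*p,z).round(3) for n,p in(('top',(203,247)),('top',(198,254)),('side',(312.5,293.5)),('side',(320,298))) for z in(.004,)])"
```

```text
(203, 247) (312.5, 293.5) (array([ 0.4311047 ,  0.34608343, -0.00320241]), np.float64(0.004018791567402226))
(203, 247) (320, 298) (array([ 0.4219769 ,  0.34846909, -0.01401382]), np.float64(0.02167419560397194))
(198, 254) (312.5, 293.5) (array([0.4216689 , 0.35684901, 0.01099122]), np.float64(0.015452066132588012))
(198, 254) (320, 298) (array([ 4.12558979e-01,  3.59128321e-01, -2.73367382e-04]), np.float64(0.0017190032858186526))
f [array([0.433, 0.345, 0.004]), array([0.414, 0.358, 0.004]), array([0.429, 0.352, 0.004]), array([0.412, 0.362, 0.004])]
```

The mark lies flat on the tray floor, so it won't get in the way. The bottle is held upright, so I'm lowering it.

Emit:
servo_tool(targets=[[0,0.2,3,0],[0,0.2,6,0],[0,0.2,9,0],[0,0.2,11,0],[0,0.2,11.6,0],[0,0.2,12,0],[0,0.2,12,0]])

```text
time: 6.78
tool_pos: [0.4039, 0.3546, 0.0531]
ee_rot: [3.14, -0.0, 1.771]
wrist_force: [0.7, 1.0, -2.2]
width: 0.0467
finger_force: 30.0
```

```bash
python3 go.py .403,.354,.0495,102
```

```text
t 6.78 p [0.4039 0.3546 0.0531] rot [ 3.14  -0.     1.771] w 0.0467 f 2.5 ff 30.0 j6 0.41
.403,.354,.0495,102 -> [-0.04 -0.1   0.36] turn -0.5
```

Emit:
servo_tool(targets=[[0,0,0.2,0],[0,0,0.35,0],[0,0,0.35,0]])

```text
time: 7.15
tool_pos: [0.4037, 0.3545, 0.0494]
ee_rot: [3.141, -0.0, 1.771]
wrist_force: [0.2, -0.9, -0.7]
width: 0.0466
finger_force: 30.0
```

Emit:
servo_tool(targets=[[0,0,0,0],[0,0,0,0],[0,0,0,0],[0,0,0,0],[0,0,0,0],[0,0,0,0]], claw=0)

```text
time: 7.9
tool_pos: [0.4034, 0.3543, 0.0488]
ee_rot: [-3.142, 0.0, 1.771]
wrist_force: [-0.2, 0.2, 0.7]
width: 0.0935
finger_force: 0.0
```

Emit:
servo_tool(targets=[[0,0,-2,0],[0,0,-6,0],[0,0,-10,0],[0,0,-13,0],[0,0,-13,0]])

```text
time: 8.52
tool_pos: [0.4048, 0.3553, 0.1819]
ee_rot: [3.136, -0.003, 1.771]
wrist_force: [-0.3, -0.3, 0.1]
width: 0.0938
finger_force: 0.0
```

```bash
python3 go.py .435,.096,.18,16.5
```

```text
t 8.53 p [0.4048 0.3553 0.1819] rot [ 3.136e+00 -3.000e-03  1.771e+00] w 0.0938 f 0.5 ff 0.0 j6 0.41
.435,.096,.18,16.5 -> [-26.02  -2.21   0.19] turn 85.0
```

Emit:
servo_tool(targets=[[-3,0,0,10.5],[-7,-0.5,0,21],[-11,-1,0,32],[-15,-1.5,0,42.5],[-19,-2,0,53],[-23,-2.2,0,64],[-25.5,-2.2,0.2,74.5],[-26,-2.2,0.2,85]])

```text
time: 9.52
tool_pos: [0.4327, 0.0935, 0.1743]
ee_rot: [-3.141, 0.004, 0.279]
wrist_force: [-0.1, -0.1, 0.1]
width: 0.0939
finger_force: 0.0
```

Emit:
servo_tool(targets=[[0,0,0,0],[0,0,0,0]])

```text
time: 9.78
tool_pos: [0.433, 0.0954, 0.1757]
ee_rot: [-3.141, 0.002, 0.291]
wrist_force: [-0.7, -0.3, -0.0]
width: 0.0942
finger_force: 0.0
```

```bash
python3 go.py .435,.096,.045,16.5; python3 -c "
from h import *
b=snapshot('side');c=b[130:330,230:390];cv2.imwrite('pics/v3.png',cv2.resize(c,(480,600)))
m=mask(b,'red')
N,L,st,cc=cv2.connectedComponentsWithStats(m)
for i in range(1,N):
  if st[i,4]>40: print(st[i],cc[i].round(1))
print(proj('side',[.4035,.3543,.086]))"
```

```text
t 9.78 p [0.433  0.0954 0.1757] rot [-3.141e+00  2.000e-03  2.910e-01] w 0.0942 f 0.8 ff 0.0 j6 1.37
.435,.096,.045,16.5 -> [ 0.21 -0.   13.07] turn 0.2
[303 259  43  51 830] [324.6 281.8]
[176 262  13  13 137] [181.7 268.2]
[350 408  39  12 207] [369.1 414.6]
[326.91824607 271.53093548]
```

View pics/v3.png

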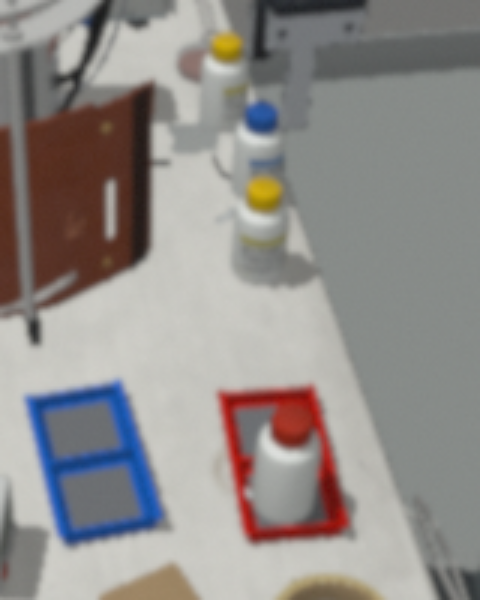

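The red bottle stands upright inside the near compartment (base at crop (285,520)). Next is the first yellow bottle.

Emit:
servo_tool(targets=[[0.2,0,3,0],[0.2,0,6,0],[0.2,0,9.5,0],[0.2,0,12,0],[0.2,0,13.1,0],[0.2,0,13.1,0]])

```text
time: 10.58
tool_pos: [0.4351, 0.096, 0.0454]
ee_rot: [-3.141, 0.001, 0.289]
wrist_force: [-0.3, 0.5, 0.1]
width: 0.0939
finger_force: 0.0
```

Emit:
servo_tool(targets=[[0,0,0,0],[0,0,0,0],[0,0,0,0],[0,0,0,0],[0,0,0,0],[0,0,0,0],[0,0,0,0]], claw=255)

```text
time: 11.45
tool_pos: [0.4355, 0.0957, 0.0459]
ee_rot: [3.141, -0.0, 0.288]
wrist_force: [-0.9, 0.4, 1.6]
width: 0.0465
finger_force: 30.0
```

Emit:
servo_tool(targets=[[0,0,-2,0],[0,0,-5,0],[0,0,-9,0],[0,0,-13,0],[0,0,-14,0],[0,0,-14,0]])

```text
time: 12.2
tool_pos: [0.4354, 0.0957, 0.1853]
ee_rot: [3.142, 0.0, 0.288]
wrist_force: [-0.5, -1.1, -2.0]
width: 0.0463
finger_force: 30.0
```

```bash
python3 go.py .4165,.2885,.185,102
```

```text
t 12.2 p [0.4354 0.0957 0.1853] rot [3.142 0.    0.288] w 0.0463 f 2.3 ff 30.0 j6 1.37
.4165,.2885,.185,102 -> [  3.66 -19.03   0.03] turn -85.5
```

Emit:
servo_tool(targets=[[0.5,-2.5,0,-10.5],[1,-5,0,-21],[1.5,-8,0,-32],[2,-11,0,-42.5],[2.5,-13.5,0,-53],[3,-16,0,-64],[3.5,-18.5,0,-74.5],[3.7,-19,0,-85]])

```text
time: 13.2
tool_pos: [0.4154, 0.2891, 0.1824]
ee_rot: [-3.136, 0.001, 1.779]
wrist_force: [-0.8, -0.4, -1.0]
width: 0.0465
finger_force: 30.0
```

Emit:
servo_tool(targets=[[0,0,0,0],[0,0,0,0]])

```text
time: 13.45
tool_pos: [0.4165, 0.2877, 0.1842]
ee_rot: [-3.139, 0.001, 1.768]
wrist_force: [-0.6, -0.4, -1.1]
width: 0.0466
finger_force: 30.0
```

```bash
python3 go.py .4165,.2885,.052,102
```

```text
t 13.45 p [0.4165 0.2877 0.1842] rot [-3.139e+00  1.000e-03  1.768e+00] w 0.0466 f 1.4 ff 30.0 j6 0.3
.4165,.2885,.052,102 -> [ 0.07  0.02 13.22] turn -0.7
```

Emit:
servo_tool(targets=[[0,0,3,0],[0,0,6,0],[0,0,9.5,0],[0,0,12,0],[0,0,13,0],[0,0,13.2,0],[0,0,13.4,0],[0,0,13.4,0]])

```text
time: 14.45
tool_pos: [0.4177, 0.2887, 0.0528]
ee_rot: [3.14, -0.0, 1.771]
wrist_force: [-0.1, 0.1, -1.6]
width: 0.0468
finger_force: 30.0
```

```bash
python3 go.py .4165,.2885,.0495,102
```

```text
t 14.45 p [0.4177 0.2887 0.0528] rot [ 3.14  -0.     1.771] w 0.0468 f 1.6 ff 30.0 j6 0.29
.4165,.2885,.0495,102 -> [ 0.01 -0.12  0.33] turn -0.5
```

Emit:
servo_tool(targets=[[0,-0.1,0.2,0],[0,-0.1,0.33,0],[0,-0.1,0.33,0]])

```text
time: 14.82
tool_pos: [0.4163, 0.2884, 0.0499]
ee_rot: [3.141, -0.0, 1.771]
wrist_force: [-3.0, -1.7, 4.7]
width: 0.0467
finger_force: 30.0
```

Emit:
servo_tool(targets=[[0,0,0,0],[0,0,0,0],[0,0,0,0],[0,0,0,0],[0,0,0,0],[0,0,0,0]], claw=0)

```text
time: 15.58
tool_pos: [0.4161, 0.2882, 0.0485]
ee_rot: [-3.142, 0.0, 1.771]
wrist_force: [0.6, 0.6, -0.0]
width: 0.0937
finger_force: 0.0
```

Emit:
servo_tool(targets=[[0,0,-2,0],[0,0,-6,0],[0,0,-10,0],[0,0,-13,0],[0,0,-13,0]])

```text
time: 16.2
tool_pos: [0.4176, 0.289, 0.1815]
ee_rot: [3.136, -0.002, 1.771]
wrist_force: [-0.1, 0.1, 0.4]
width: 0.0938
finger_force: 0.0
```

```bash
python3 go.py .4422,-.012,.18,16.5
```

```text
t 16.2 p [0.4176 0.289  0.1815] rot [ 3.136e+00 -2.000e-03  1.771e+00] w 0.0938 f 0.4 ff 0.0 j6 0.29
.4422,-.012,.18,16.5 -> [-29.99  -3.59   0.15] turn 85.0
```

Emit:
servo_tool(targets=[[-3,0,0,10.5],[-7,-1,0,21],[-12,-1.5,0,32],[-17,-2,0,42.5],[-22,-3,0,53],[-26.5,-3.6,0,64],[-29.5,-3.6,0,74.5],[-30,-3.6,0,85]])

```text
time: 17.2
tool_pos: [0.4397, -0.0147, 0.1761]
ee_rot: [-3.14, 0.004, 0.278]
wrist_force: [-0.0, 0.4, -0.5]
width: 0.0938
finger_force: 0.0
```

Emit:
servo_tool(targets=[[0,0,0,0],[0,0,0,0]])

```text
time: 17.45
tool_pos: [0.44, -0.0126, 0.1774]
ee_rot: [-3.141, 0.002, 0.291]
wrist_force: [-0.6, -0.1, -0.1]
width: 0.0939
finger_force: 0.0
```

```bash
python3 go.py .4422,-.012,.045,16.5; python3 -c "
from h import *
b=snapshot('side');c=b[130:330,230:390];cv2.imwrite('pics/v4.png',cv2.resize(c,(480,600)))
cs={n:snapshot(n) for n in('side','top')}
for n in cs:
 for k in('yel','blue'):
  N,L,st,cc=cv2.connectedComponentsWithStats(mask(cs[n],k))
  for i in range(1,N):
   if 25<st[i,4]<300: print(n,k,st[i],cc[i].round(1))"
```

```text
t 17.45 p [ 0.44   -0.0126  0.1774] rot [-3.141e+00  2.000e-03  2.910e-01] w 0.0939 f 0.6 ff 0.0 j6 1.12
.4422,-.012,.045,16.5 -> [2.300e-01 1.000e-02 1.324e+01] turn 0.2
side yel [301 141  10   9  78] [305.4 145.2]
side yel [317 243  12  13 134] [322.4 248.8]
side blue [312 164  10  10  82] [316.6 168.6]
side blue [111 220  14  10 119] [117.6 224.6]
top yel [ 51 180  13  11 121] [ 57.  185.3]
top yel [213 250  11  11  99] [218.1 254.7]
top blue [214  69  12  13 126] [219.5  75.2]
top blue [160  81  26  18 254] [172.7  89.4]
top blue [ 60 160  10   7  35] [ 64.1 162.7]
top blue [103 191  18  17 228] [111.5 198.4]
top blue [ 63 200  22  17 270] [ 72.2 207.8]
top blue [ 63 304  15   9  57] [ 70.1 308.3]
```

View pics/v4.png

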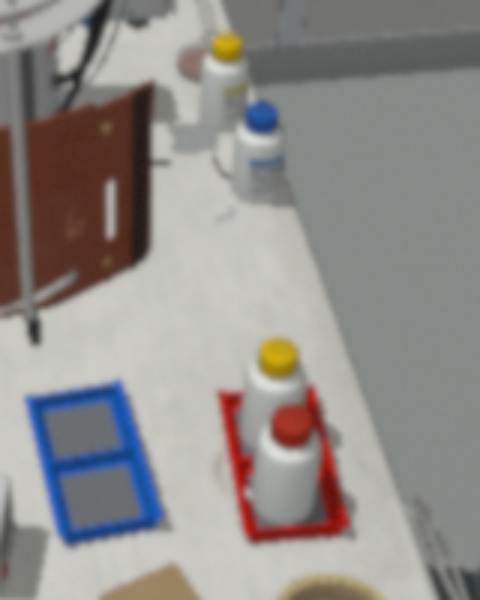

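The red tray now holds the yellow bottle (crop 278,356) and the red one (292,426), both upright. Blue and the second yellow haven't moved. Next, blue.

Emit:
servo_tool(targets=[[0.2,0,3,0],[0.2,0,6,0],[0.2,0,9.5,0],[0.2,0,12,0],[0.2,0,13.2,0],[0.2,0,13.2,0]])

```text
time: 18.35
tool_pos: [0.4421, -0.0121, 0.0461]
ee_rot: [-3.141, 0.001, 0.289]
wrist_force: [-1.0, 0.1, 0.1]
width: 0.0937
finger_force: 0.0
```

Emit:
servo_tool(targets=[[0,0,0,0],[0,0,0,0],[0,0,0,0],[0,0,0,0],[0,0,0,0],[0,0,0,0],[0,0,0,0]], claw=255)

```text
time: 19.23
tool_pos: [0.4425, -0.0124, 0.0466]
ee_rot: [3.142, -0.0, 0.288]
wrist_force: [0.2, 0.8, 0.5]
width: 0.0468
finger_force: 30.0
```

Emit:
servo_tool(targets=[[0,0,-2,0],[0,0,-5,0],[0,0,-9,0],[0,0,-13,0],[0,0,-14.5,0],[0,0,-14.5,0]])

```text
time: 19.98
tool_pos: [0.4427, -0.0125, 0.1916]
ee_rot: [3.141, -0.001, 0.288]
wrist_force: [0.4, -0.2, -2.3]
width: 0.0465
finger_force: 30.0
```

```bash
python3 go.py .41,.22,.19,60 .54,.3675,.19,109.5
```

```text
t 19.98 p [ 0.4427 -0.0125  0.1916] rot [ 3.141e+00 -1.000e-03  2.880e-01] w 0.0465 f 2.4 ff 30.0 j6 1.13
.41,.22,.19,60 -> [  3.46 -23.22   0.16] turn -43.5
.54,.3675,.19,109.5 -> [ 20.11 -33.67   0.16] turn -93.0
```

Emit:
servo_tool(targets=[[0.5,-3,0,-6],[1,-7,0,-12],[1.5,-11.5,0,-18],[2,-16,0,-24],[2.5,-20,0,-32],[3.5,-23.2,0,-42],[7,-26.5,0,-52],[11,-28.5,0,-62]])

```text
time: 20.98
tool_pos: [0.4659, 0.2934, 0.1886]
ee_rot: [-3.138, 0.003, 1.378]
wrist_force: [0.0, -0.7, -1.3]
width: 0.0468
finger_force: 30.0
```

```bash
python3 go.py .54,.3675,.19,109.5
```

```text
t 20.98 p [0.4659 0.2934 0.1886] rot [-3.138e+00  3.000e-03  1.378e+00] w 0.0468 f 1.4 ff 30.0 j6 0.65
.54,.3675,.19,109.5 -> [ 8.69  5.85 -0.14] turn -30.6
```

Emit:
servo_tool(targets=[[3,2,0,-10],[6,4,0,-20],[8,5.4,0,-30],[8.7,5.9,0,-30.5],[8.7,5.9,0,-30.5],[8.7,5.9,0,-30.5]])

```text
time: 21.72
tool_pos: [0.5415, 0.3649, 0.1912]
ee_rot: [-3.14, 0.0, 1.901]
wrist_force: [0.7, 0.5, -1.6]
width: 0.0464
finger_force: 30.0
```

```bash
python3 go.py .54,.3675,.053,109.5
```

```text
t 21.73 p [0.5415 0.3649 0.1912] rot [-3.14   0.     1.901] w 0.0464 f 1.8 ff 30.0 j6 0.18
.54,.3675,.053,109.5 -> [ 0.3  -0.06 13.82] turn -0.6
```

Emit:
servo_tool(targets=[[0.2,-0.1,3,0],[0.2,-0.1,6,0],[0.2,-0.1,9.5,0],[0.2,-0.1,12,0],[0.2,-0.1,13.3,0],[0.2,-0.1,13.8,0],[0.2,-0.1,13.8,0]])

```text
time: 22.6
tool_pos: [0.541, 0.3672, 0.0545]
ee_rot: [3.14, -0.0, 1.902]
wrist_force: [0.0, -0.6, -1.1]
width: 0.0466
finger_force: 30.0
```

```bash
python3 go.py .54,.3675,.0505,109.5
```

```text
t 22.6 p [0.541  0.3672 0.0545] rot [ 3.14  -0.     1.902] w 0.0466 f 1.3 ff 30.0 j6 0.18
.54,.3675,.0505,109.5 -> [ 0.06 -0.09  0.4 ] turn -0.5
```

Emit:
servo_tool(targets=[[0,-0.1,0.2,0],[0,-0.1,0.35,0],[0,-0.1,0.35,0]])

```text
time: 22.98
tool_pos: [0.54, 0.3671, 0.0507]
ee_rot: [3.14, -0.0, 1.902]
wrist_force: [0.8, -0.0, -0.5]
width: 0.0463
finger_force: 30.0
```

Emit:
servo_tool(targets=[[0,0,0,0],[0,0,0,0],[0,0,0,0],[0,0,0,0],[0,0,0,0],[0,0,0,0]], claw=0)

```text
time: 23.72
tool_pos: [0.5397, 0.3668, 0.05]
ee_rot: [-3.142, 0.0, 1.902]
wrist_force: [0.1, -0.7, -0.6]
width: 0.0939
finger_force: 0.0
```

Emit:
servo_tool(targets=[[0,0,-2,0],[0,0,-6,0],[0,0,-10,0],[0,0,-13,0],[0,0,-13,0]])

```text
time: 24.35
tool_pos: [0.5415, 0.3679, 0.1855]
ee_rot: [3.132, -0.002, 1.902]
wrist_force: [1.0, -0.7, 0.5]
width: 0.0942
finger_force: 0.0
```

```bash
python3 go.py .42,.2,.185,60 .48,-.119,.185,16.5
```

```text
t 24.35 p [0.5415 0.3679 0.1855] rot [ 3.132e+00 -2.000e-03  1.902e+00] w 0.0942 f 1.3 ff 0.0 j6 0.18
.42,.2,.185,60 -> [-11.92 -16.95   0.05] turn 49.0
.48,-.119,.185,16.5 -> [-44.04 -21.66   0.05] turn 92.5
```

Emit:
servo_tool(targets=[[-2.5,-3.5,0,10],[-5,-7,0,20],[-8,-11.5,0,30],[-11,-15.5,0,40],[-15,-18,0,49],[-20,-19,0,56],[-25.5,-19.5,0,64],[-30.5,-20,0,71]])

```text
time: 25.35
tool_pos: [0.4491, 0.0117, 0.1789]
ee_rot: [-3.141, 0.001, 0.659]
wrist_force: [0.6, -0.6, -0.2]
width: 0.0942
finger_force: 0.0
```

```bash
python3 go.py .48,-.119,.18,16.5
```

```text
t 25.35 p [0.4491 0.0117 0.1789] rot [-3.141e+00  1.000e-03  6.590e-01] w 0.0942 f 0.9 ff 0.0 j6 0.81
.48,-.119,.18,16.5 -> [-5.56 12.23 -0.11] turn 21.2
```

Emit:
servo_tool(targets=[[-2,4.5,0,10],[-4,9,0,20],[-5.5,12,0,21],[-5.6,12.2,0,21],[-5.6,12.2,0,21],[-5.6,12.2,0,21]])

```text
time: 26.1
tool_pos: [0.4805, -0.1161, 0.1799]
ee_rot: [-3.141, 0.0, 0.298]
wrist_force: [-0.3, -0.1, 0.6]
width: 0.0941
finger_force: 0.0
```

```bash
python3 go.py .48,-.119,.045,16.5; python3 -c "
from h import *
b=snapshot('side')[120:330,230:380];a=snapshot('top')[180:280,320:420]
cv2.imwrite('pics/v5.png',np.hstack([cv2.resize(b,(400,560)),cv2.resize(a,(400,560))]))"
```

```text
t 26.1 p [ 0.4805 -0.1161  0.1799] rot [-3.141  0.     0.298] w 0.0941 f 0.6 ff 0.0 j6 0.92
.48,-.119,.045,16.5 -> [-0.13  0.27 13.49] turn 0.6
```

View pics/v5.png

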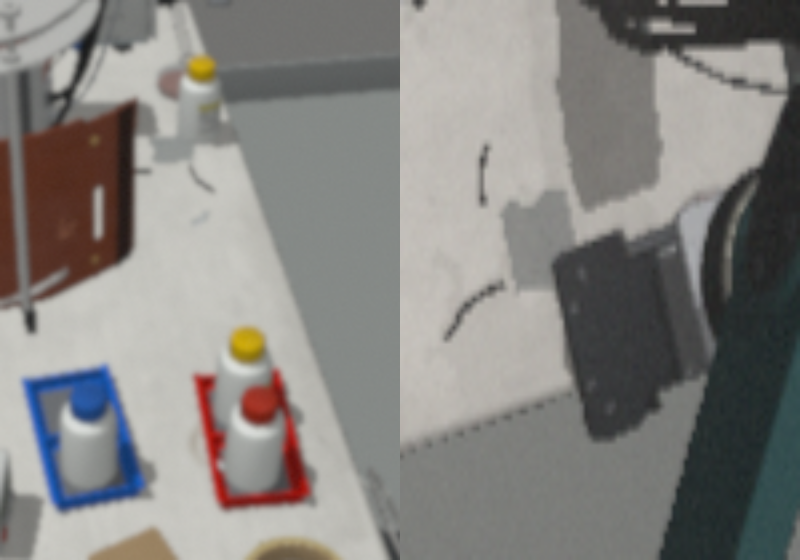

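Blue stands in the blue tray's near compartment (cap at crop 90,398). The last yellow (200,70) is untouched and under the gripper.

Emit:
servo_tool(targets=[[-0.1,0.2,3,0],[-0.1,0.2,6,0],[-0.1,0.2,9.5,0],[-0.1,0.2,12,0],[-0.1,0.2,13.4,0],[-0.1,0.2,13.4,0]])

```text
time: 26.95
tool_pos: [0.4799, -0.1189, 0.0454]
ee_rot: [-3.141, 0.001, 0.297]
wrist_force: [-0.2, -0.0, 0.2]
width: 0.0942
finger_force: 0.0
```

Emit:
servo_tool(targets=[[0,0,0,0],[0,0,0,0],[0,0,0,0],[0,0,0,0],[0,0,0,0],[0,0,0,0],[0,0,0,0]], claw=255)

```text
time: 27.82
tool_pos: [0.4804, -0.1195, 0.0461]
ee_rot: [3.142, -0.0, 0.297]
wrist_force: [0.4, 0.7, 0.2]
width: 0.0466
finger_force: 30.0
```

Emit:
servo_tool(targets=[[0,0,-2,0],[0,0,-5,0],[0,0,-9,0],[0,0,-13,0],[0,0,-14.5,0],[0,0,-14.5,0]])

```text
time: 28.58
tool_pos: [0.4807, -0.1196, 0.1912]
ee_rot: [3.141, -0.001, 0.296]
wrist_force: [0.5, -0.6, -2.6]
width: 0.0467
finger_force: 30.0
```

```bash
python3 go.py .42,.05,.19,30 .42,.22,.19,60 .5625,.304,.19,109.5
```

```text
t 28.57 p [ 0.4807 -0.1196  0.1912] rot [ 3.141e+00 -1.000e-03  2.960e-01] w 0.0467 f 2.7 ff 30.0 j6 0.92
.42,.05,.19,30 -> [ -0.85 -18.     0.12] turn -13.0
.42,.22,.19,60 -> [  4.12 -34.25   0.12] turn -43.0
.5625,.304,.19,109.5 -> [ 20.2  -38.12   0.12] turn -92.5
```

Emit:
servo_tool(targets=[[-0.2,-3,0,-2],[-0.5,-7,0,-4],[-0.8,-12,0,-8],[-0.8,-17,0,-13],[0.5,-22,0,-21],[2,-27,0,-30],[3.3,-31,0,-38],[4,-34.2,0,-48]])

```text
time: 29.58
tool_pos: [0.4172, 0.2205, 0.1879]
ee_rot: [-3.138, 0.004, 1.141]
wrist_force: [0.6, 0.0, -1.5]
width: 0.0467
finger_force: 30.0
```

```bash
python3 go.py .47,.3,.19,100 .5625,.304,.19,109.5
```

```text
t 29.57 p [0.4172 0.2205 0.1879] rot [-3.138  0.004  1.141] w 0.0467 f 1.7 ff 30.0 j6 0.8
.47,.3,.19,100 -> [ 9.43  1.49 -0.21] turn -34.6
.5625,.304,.19,109.5 -> [13.64  9.73 -0.21] turn -44.1
```

Emit:
servo_tool(targets=[[3,0.4,0,-10],[6,1,0,-20],[9,2,0,-30],[11,4.5,-0.2,-40],[12.5,7,-0.2,-44],[13.5,9.2,-0.2,-44],[13.6,9.7,-0.2,-44],[13.6,9.7,-0.2,-44]])

```text
time: 30.58
tool_pos: [0.5632, 0.3011, 0.1909]
ee_rot: [-3.138, 0.0, 1.902]
wrist_force: [0.0, 0.3, -2.3]
width: 0.0466
finger_force: 30.0
```

Emit:
servo_tool(targets=[[0,0,0,0]])

```text
time: 30.7
tool_pos: [0.5631, 0.3015, 0.1926]
ee_rot: [-3.14, -0.0, 1.903]
wrist_force: [0.5, 1.1, -1.8]
width: 0.0465
finger_force: 30.0
```

```bash
python3 go.py .5625,.304,.053,109.5
```

```text
t 30.7 p [0.5631 0.3015 0.1926] rot [-3.14  -0.     1.903] w 0.0465 f 2.1 ff 30.0 j6 0.07
.5625,.304,.053,109.5 -> [ 0.26  0.02 13.96] turn -0.5
```

Emit:
servo_tool(targets=[[0.2,0,3,0],[0.2,0,6,0],[0.2,0,9.5,0],[0.2,0,12,0],[0.2,0,13.5,0],[0.2,0,14,0],[0.2,0,14,0]])

```text
time: 31.58
tool_pos: [0.5638, 0.3037, 0.0539]
ee_rot: [3.14, -0.0, 1.902]
wrist_force: [1.2, -0.1, -1.7]
width: 0.0467
finger_force: 30.0
```

```bash
python3 go.py .5625,.304,.05,109.5
```

```text
t 31.57 p [0.5638 0.3037 0.0539] rot [ 3.14  -0.     1.902] w 0.0467 f 2.1 ff 30.0 j6 0.07
.5625,.304,.05,109.5 -> [ 0.07 -0.11  0.39] turn -0.5
```

Emit:
servo_tool(targets=[[0,-0.1,0.2,0],[0,-0.1,0.35,0],[0,-0.1,0.35,0]])

```text
time: 31.95
tool_pos: [0.563, 0.3032, 0.0502]
ee_rot: [3.14, -0.0, 1.902]
wrist_force: [0.2, 0.6, -1.3]
width: 0.0468
finger_force: 30.0
```

Emit:
servo_tool(targets=[[0,0,0,0],[0,0,0,0],[0,0,0,0],[0,0,0,0],[0,0,0,0],[0,0,0,0]], claw=0)

```text
time: 32.7
tool_pos: [0.5625, 0.3031, 0.0495]
ee_rot: [-3.142, 0.0, 1.902]
wrist_force: [-0.3, -0.7, -0.5]
width: 0.0941
finger_force: 0.0
```

Emit:
servo_tool(targets=[[0,0,-2,0],[0,0,-6,0],[0,0,-10,0],[0,0,-13,0],[-3,-5,-13,10],[-7,-10,-13,20],[-11,-15,-13,30],[-15,-18,-13,40]])

```text
time: 33.7
tool_pos: [0.44, 0.1014, 0.1816]
ee_rot: [3.139, -0.001, 1.199]
wrist_force: [0.6, -0.3, 0.8]
width: 0.0935
finger_force: 0.0
```

Emit:
servo_tool(targets=[[-2,2,0,0],[-4,6,0,0],[-5,11,0,0],[-6,16,0,0],[-6,20,0,0],[-6,20,0,0]])

```text
time: 34.45
tool_pos: [0.608, -0.0264, 0.1796]
ee_rot: [3.141, 0.0, 1.202]
wrist_force: [-0.5, 0.7, 0.5]
width: 0.0936
finger_force: 0.0
```

```bash
python3 go.py; python3 -c "
from h import *
b=snapshot('side');a=snapshot('top')
cv2.imwrite('pics/v6.png',np.hstack([cv2.resize(b[120:400,210:400],(400,590)),cv2.resize(a[170:300,120:250],(400,590))]))
cv2.imwrite('pics/v7.png',a)"
```

```text
t 34.45 p [ 0.608  -0.0264  0.1796] rot [3.141 0.    1.202] w 0.0936 f 1.0 ff 0.0 j6 0.23
```

View pics/v6.png

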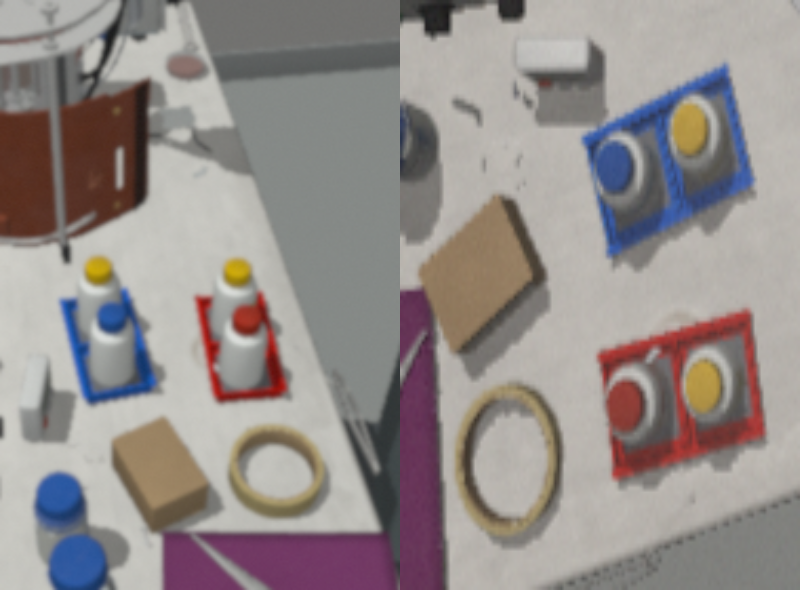

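View pics/v7.png

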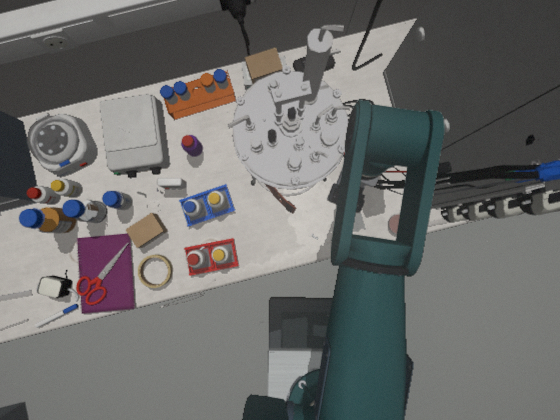

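All four bottles stand upright in their own compartments: blue tray with blue and yellow, red tray with red and yellow. The petri dish, tape and carton are where they were. My last retreat took the gripper beside the vessel, so I'm backing out along the same path to leave the robot clear.

Emit:
servo_tool(targets=[[0,-4,0,0],[1,-9,0,0],[2,-14,0,0],[2,-18,0,0],[0,-20,0,0],[-4,-20,0,0],[-8,-20,0,0],[-8,-20,0,0]])

```text
time: 35.55
tool_pos: [0.3896, -0.0288, 0.1807]
ee_rot: [3.139, -0.0, 1.201]
wrist_force: [0.8, 0.4, 0.2]
width: 0.0942
finger_force: 0.0
```

```bash
python3 go.py; python3 -c "
from h import *
a=snapshot('top');b=snapshot('side');p=cv2.imread('pics/top0.png');q=cv2.imread('pics/v7.png')
cv2.imwrite('pics/v8.png',np.hstack([cv2.resize(p[:300,120:420],(400,400)),cv2.resize(a[:300,120:420],(400,400))]))
s0=cv2.imread('pics/side0.png')
cv2.imwrite('pics/v9.png',b)"
```

```text
t 35.55 p [ 0.3896 -0.0288  0.1807] rot [ 3.139 -0.     1.201] w 0.0942 f 0.9 ff 0.0 j6 0.15
```

View pics/v8.png

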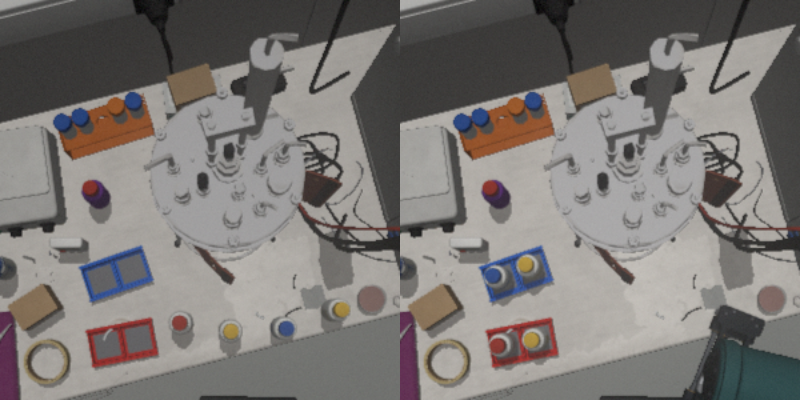

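The before and after views match apart from the four bottles, which are now in the trays (blue kit at (495,278) and (526,265), red kit at (500,345) and (533,340)). The robot is clear.

```bash
python3 -c "
from bench import *
print(close_job())"
```

```text
the job is handed in; nothing more can be done
None
```

Both kits are made up and the job is handed in: red and yellow bottles in the red tray, blue and yellow in the blue tray, all upright in their own compartments, after about 36 s of the 128 s allowed; petri dish, tape and carton untouched.

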